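# Lock a collet chuck into the tightening fixture

## Robot

A 7-joint arm with a two-finger parallel gripper is mounted at the origin on the work surface. World frame = base frame: x ahead of the robot, y to its left, z up, the work surface at z = 0. Lengths are in m, angles in degrees, forces in N, time in s.
With the tool pointing down it reaches from about 0.425 to 0.925 m from the base axis. Payload 6.8 kg.
Tool frame: the origin (TCP) lies at the very end of the fingers, on their centre line; the grasp point (between the pads) lies 19 mm behind it; z points along the fingers, y is the line along which they close (so a half turn about z gives the same grasp; the last joint's range is limited). The gripper opens to 88 mm and grips with 3 to 60 N. Pads are 20 mm wide; open, the fingers measure 115 mm over their backs; the gripper's body (75 mm by 178 mm) begins 61 mm behind the grasp point.
Start: joints at [-73.917, 27.33, 1.283, 89.118, -0.659, 63.558, -4.761], TCP at [0.256, 0.625, 0.223] pointing down, gripper open.
Joint ranges: [-169.35, 169.35], [-19.33, 120.38], [-80.79, 83.38], [13.8, 139.57], [-78.32, 258.32], [9.67, 109.79], [-169.56, 169.56]. Speed limits (degrees/s): [136.94, 136.94, 180, 180, 180, 180, 180].

## Interface

Orientations are given as [roll, pitch, yaw] about the fixed x, y, z axes, in that order (R = Rz(yaw) Ry(pitch) Rx(roll)).
In Python, from workcell import env gives the robot as it stands.
- The arm moves only by the tool move_arm, never from a script. Its argument "motion" is a list of rows, each a list of 3 entries, a list of its own where there are three numbers: the gripper's target within -1 to 1 (shut at 1, half-way at 0, fully open at -1), then the shift along the tool's x, y, z in m, then the turn about the tool's z in degrees. A call has 1 to 20 rows; each row is the pose to reach, as a shift and turn from the pose commanded when the call began, along the tool's axes at that moment; what a row does not reach only later rows make up. A row lasts 1/8 s, in which the tool goes at most 62.5 mm and 10.7 degrees, less where a joint would pass 70% of its speed; a pose out of reach is approached as far as the arm can. A call with a gripper value outside its range is refused whole. The fingers move at their own pace and stop on an object; "newtons" is the grip in N (left out, the last holds). Time passes only in rows, so rows that repeat a pose let the fingers close. It gives the time, the measured TCP pose, the force, the opening and the grip force at its end, in the units of the state.
- env.get_obs(): the state, without advancing time (a new reading comes with each control period).
- env.capture(name): name is "side" or "top"; returns the picture (480x640x3 uint8, red, green, blue); there is no depth.
- env.camera_model(name): a dict with "fovy" (degrees; the focal length in pixels is half the picture's height over the tangent of half this angle, whatever the lens; pixels are square), "cx", "cy" (the principal point, pixels), "rvec" (rotation vector, rad) and "tvec" (3), from world to camera coordinates, as OpenCV has them. Camera axes: x right, y down, z forward; pixel columns grow to the right and rows downward; lengths in m; the calibration is good to about 2 mm. A picture is of the moment at which its call begins. camera_model takes no time and is no camera call.
- env.sign_off(): hands the job in; it is judged then, once.
Trained networks look in the newest picture that a camera, given by its name, has taken for a name from the list of things; names that differ only in an ending like _2 or _b are one class to them, and where a whole thing is asked for, a point or a joint stands for the part that bears it (a point fixed in the world has none). Each returns a list of dicts, best first, with "confidence" (0 to 1); they miss things now and then, are a little off and sometimes report something else, mostly with a low value. They report only what shows in the picture. A call takes as long as a camera call. They do not tell look-alikes from the thing itself.
- env.silhouettes(camera, target): "mask" (480x640 bool, what is visible of it) and "extent" ([left, top, width, height] in pixels, round what is visible of it).
The state is a dict: "time": time; "joint_pos": joint angles; "qvel": joint speeds; "effort": joint torques, N m; "ee_pos": TCP position; "ee_rot": TCP orientation; "contact_force": force on the tool from outside, world axes, zero at the start; "ft_torque": the same for the moment, N m; "width": finger opening in m; "finger_force": force on a finger pad.
Only numpy, scipy, OpenCV 4.12 (cv2) and the standard library are available. Lean on these libraries where they do the work, as an engineer would, in place of code of your own. Each camera call takes 0.05 s, during which the arm holds its last target. There are 200 camera calls.

## Task

Take the collet chuck (the holder with the grooved collet nut on top) out of the tool rack and set it upright, taper down, in the bench tightening fixture: with light pressure only, turn it until its two flange slots drop over the fixture's drive dogs and the flange sits fully down on the ring, and let go of it. Then swing the keeper all the way round to its stop, so that its nose lies over the flange and locks the chuck in, and leave the other tools where they are.

Things in the scene. Friction and masses are not known exactly. Their poses are not given: they have to be found in the camera images.
- chuck_nut (a point): Centre of the nut of the collet chuck, the steel tool holder with the grooved nut on top, 0.45 to 0.65 kg, upright in one of the rack's three places (which one varies), turned any way. The nut, fixed to the holder, is a dark steel cylinder 42 mm across and 20 mm high: grip it here. Below it a neck 31 mm across, then (30 to 50 mm below this point) the flange. z points up, x through the two slots.
- collet_chuck: The same chuck; origin on its axis at the flange's flat underside. Flange 46 mm across, 20 mm thick. Two opposed slots, 16 mm wide, at its +x and -x, cut right through the flange from the rim to 16 mm from the axis (half a turn makes no difference). Under the flange a taper, 32 mm across, 18 mm at 46 mm below, then a thin pull stud ending 66 mm below the origin. z up.
- rack: Grey sheet-steel rack, 100 x 320 mm and 85 mm high, fixed to the bench; origin under its centre, y along its length. Three 36 mm holes at y = -100, 0 and +100 mm hold one tool holder each, the flange resting on the top sheet and the taper hanging through, not clamped.
- fixture: Tightening fixture bolted to the bench: base plate 150 x 200 x 14 mm, round aluminium column 72 mm across, steel drive ring 64 mm across on top. Origin on the bench on the bore axis, z up. The keeper's post stands 70 mm from the bore axis towards -y. The ring's two dogs lie roughly along the fixture's x axis: the line through them is within 0.6 rad either way of it; that angle is not measured.
- seat (a point): On the bore axis at the ring's flat top, 90 mm above the bench; axes as the fixture's. Bore 35 mm across, 75 mm deep. Two opposed dark dogs, 14 mm wide, 18 to 29 mm from the axis, stand 8 mm above the ring, clamped. A chuck not lined up rides on them, flange 8 mm too high; within about 0.05 rad its slots drop over them. Home: flange on the ring, nut centre 50 mm above this point.
- keeper_pivot (a point): On the vertical hinge axis of the keeper, on the post 70 mm from the bore axis, at the height of the keeper's underside, 111.5 mm above the bench.
- keeper_knob (a point): Centre of the keeper's grip: an upright black knob 18 mm across, from 17 mm below to 18 mm above this point, on the keeper's tail 40 mm from the hinge axis, on the opposite side from its nose.
- keeper (a joint): Angle of the keeper, a flat steel swing arm 8 mm thick; its nose reaches 53 mm from the hinge. 0 rad: open, nose to the fixture's +x, knob to its -x. Grows anticlockwise seen from above; 1.57 rad is the stop, nose 1.5 mm above the seated flange, knob to the fixture's -y. Light friction (0.06 N m), stays where left. Blocked while the chuck rides 8 mm too high.
- endmill_holder: Bystander in the rack: a plain round holder of 39 mm diameter with an end mill sticking out of it, 87 mm above the rack's top. Origin at its flange underside.
- drill_chuck: Bystander in the rack: holder with a tapered keyless drill chuck of 43 mm diameter, 85 mm above the rack's top. Origin at its flange underside.
- spanner: Bystander: flat hook spanner about 215 mm long with a black grip, lying on the bench; origin under it.
- drill: Bystander: cordless drill standing on its battery, 210 mm high; origin under it.
- caliper: Bystander: digital caliper 225 mm long, lying on the bench; origin under it.
- bolt_bin: Bystander: blue plastic bin of bolts, 160 x 105 x 75 mm; origin under it.
Mind the look-alikes: they are no part of the job. What is shaped like the fixture but turquoise is not meant.

How it is judged (in metres and radians):
On the way:
1. the chuck is fully down on the ring, its slots over the dogs, with the keeper still open (z of chuck_nut in the frame of seat below 0.0515 m and horizontal distance between chuck_nut and seat below 0.004 m and angle between chuck_nut's own z axis and vertical below 0.04 rad and value of joint keeper below 0.8 rad), for 0.2 s.
At the end, for the whole second after the job is handed in: The chuck stands in the fixture with its flange down on the ring (nut centre 50 mm above the seat, at most 1.5 mm high), within 4 mm of the bore axis and upright within 0.04 rad; the keeper is swung past 1.40 rad, to its stop over the flange (z of chuck_nut in the frame of seat between 0.047 and 0.0515 m and horizontal distance between chuck_nut and seat below 0.004 m and angle between chuck_nut's own z axis and vertical below 0.04 rad and value of joint keeper above 1.4 rad); the robot touches nothing.
It fails at once if the chuck is pressed, twisted or dropped on the fixture with more than 50 N in all (contact force between collet_chuck and fixture above 50 N).
It fails at once if another tool is moved by more than 20 mm (distance of any of endmill_holder, drill_chuck, spanner, drill, caliper, bolt_bin from where it was at the start of the episode above 0.02 m).
It also fails if it takes over 59 s, if anything falls off the work surface, if the arm or the gripper's body presses on something with over 40 N, if the wrist force passes 120 N, or if a joint passes its speed limit or range.

## Working session

There is one attempt and no reset: what is moved stays moved. The work goes in short steps, Python scripts to look and compute and a tool call to move; the robot and the scene stay as the last step left them, time stands still between calls to the robot, and variables do not carry over. Pictures are saved under pics/ and viewed, at most 10 in all, crops included, and the job is handed in when it is done.

Besides the shell and the picture viewer there is one more tool, called after "Call:" by a JSON object that holds its "method" and its "body". move_arm: Moves the arm, as the interface text tells. Its arguments: {"type":"object","properties":{"motion":{"type":"array","items":{"type":"array"}},"newtons":{"type":"number"}},"required":["motion"]}

```bash
mkdir -p pics; cat > h.py <<'E'
import numpy as np,cv2
from workcell import env
def cam(n):
    m=env.camera_model(n);f=240/np.tan(np.radians(m["fovy"])/2)
    K=np.array([[f,0,m["cx"]],[0,f,m["cy"]],[0,0,1.]])
    return K,np.array(m["rvec"],float).ravel(),np.array(m["tvec"],float).ravel()
def proj(n,P):
    K,r,t=cam(n);return cv2.projectPoints(np.array(P,float).reshape(-1,3),r,t,K,None)[0].reshape(-1,2)
def ray(n,uv):
    K,r,t=cam(n);R=cv2.Rodrigues(r)[0]
    d=R.T@np.linalg.inv(K)@np.array([uv[0],uv[1],1.]);return -R.T@t,d/np.linalg.norm(d)
def onz(n,uv,z):
    c,d=ray(n,uv);return c+d*(z-c[2])/d[2]
def tri(uva,uvb,a="side",b="top"):
    Ps=[]
    for n in(a,b):
        K,r,t=cam(n);Ps.append(K@np.c_[cv2.Rodrigues(r)[0],t])
    X=cv2.triangulatePoints(Ps[0],Ps[1],np.array(uva,float).reshape(2,1),np.array(uvb,float).reshape(2,1)).ravel();return X[:3]/X[3]
def save(n,name):
    im=np.asarray(env.capture(n));cv2.imwrite(f"pics/{name}.png",im[:,:,::-1]);return im
E
python3 - <<'E'
from h import *
for n in("side","top"):
    save(n,n+"0"); c,_=ray(n,(320,240)); print(n,env.camera_model(n),c)
    for t in("chuck_nut","collet_chuck","rack","fixture","keeper_knob","keeper"):
        for d in env.silhouettes(n,t):
            ys,xs=np.nonzero(d["mask"]);print(t,round(d["confidence"],2),d["extent"],xs.mean().round(1),ys.mean().round(1))
print(env.get_obs())
E
```

```text
side {'fovy': 55.60465649200016, 'cx': 314.7404069982051, 'cy': 236.7450293258953, 'rvec': array([ 2.45705508, -0.37755371,  0.15149996]), 'tvec': array([-0.55207993,  0.10732253,  1.04613582])} [ 0.34165813 -0.69583779  0.89988333]
chuck_nut 0.97 [231.1, 106.0, 18.3, 29.5] 241.0 121.3
chuck_nut 0.47 [166.9, 153.6, 80.0, 20.9] 212.8 163.3
collet_chuck 0.71 [231.5, 110.6, 17.0, 25.7] 240.8 121.5
rack 0.82 [215.6, 114.7, 93.8, 102.1] 266.8 169.2
rack 0.44 [286.6, 235.7, 103.3, 92.4] 337.8 281.8
fixture 0.8 [169.8, 290.3, 110.4, 107.4] 225.2 341.2
fixture 0.57 [287.3, 236.5, 98.4, 90.7] 337.5 281.9
keeper_knob 0.89 [201.7, 305.5, 49.5, 38.0] 225.0 327.0
keeper_knob 0.59 [328.1, 252.5, 43.0, 25.1] 346.9 264.5
keeper 0.74 [200.2, 306.8, 53.3, 38.6] 225.6 326.5
top {'fovy': 47.857983915993465, 'cx': 321.2400964475519, 'cy': 234.02335872374124, 'rvec': array([ 2.15002599, -2.1996261 ,  0.13113235]), 'tvec': array([-0.09615978,  0.51929491,  1.21953895])} [ 0.3867704  -0.08691219  1.26848101]
chuck_nut 0.73 [109.0, 246.0, 30.7, 23.0] 123.3 256.9
collet_chuck 0.93 [112.0, 247.3, 25.9, 25.4] 1
[... 543 characters left out ...]
time': 0.7, 'joint_pos': array([-73.91684775,  27.32912759,   1.2846918 ,  89.11598796,
        -0.66024858,  63.55874539,  -4.76101329]), 'qvel': array([-0.0108195 , -0.06035476,  0.04809796,  0.00925982,  0.00338441,
        0.05914506,  0.05792744]), 'effort': array([ 2.95530128e-05, -5.82566106e+01,  1.53279003e+00, -2.72884119e+01,
       -5.43993444e-02,  9.88289336e-03,  2.94023357e-05]), 'ee_pos': array([0.25589106, 0.62465068, 0.22268935]), 'ee_rot': array([ 1.79996608e+02, -1.71923542e-03,  1.57720525e+02]), 'contact_force': array([ 0.81603706, -0.0161101 ,  0.05585164]), 'ft_torque': array([-0.0076852 , -0.00241925,  0.01491613]), 'finger_force': 0.0, 'width': 0.08765288015059346}
```

View both.

View pics/side0.png

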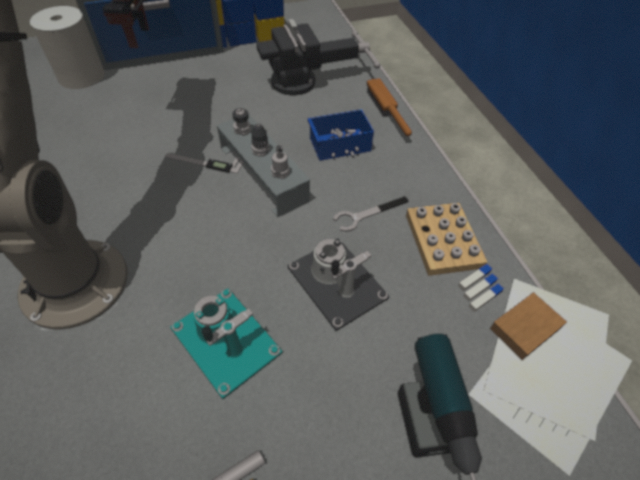

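View pics/top0.png

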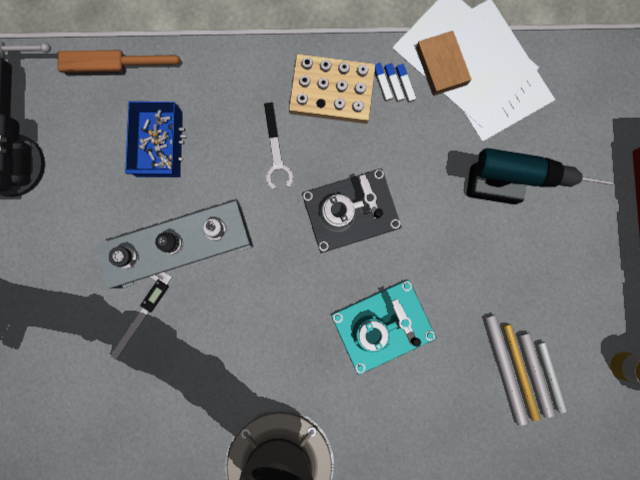

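Candidates for the chuck, as top / side pixels:
- Rack left: (122,257) / (241,118).
- Rack middle: (168,241) / (260,138), dark, probably the drill chuck.
- Rack right: (213,227) / (280,160), bright, with something sticking up, probably the end mill.

Candidates for the fixture: dark at (339,209) / (330,260), and turquoise at (373,335), which is the look-alike. I choose the dark one. Next I check the crops.

```bash
python3 - <<'E'
import cv2,numpy as np
s=cv2.imread("pics/side0.png");t=cv2.imread("pics/top0.png")
f=lambda im,x,y,w,h:cv2.resize(im[y:y+h,x:x+w],(400,300),interpolation=cv2.INTER_CUBIC)
a=np.hstack([f(s,220,95,100,75),f(t,100,200,140,105)])
b=np.hstack([f(s,285,225,100,75),f(t,300,170,100,75)])
cv2.imwrite("pics/crop0.png",np.vstack([a,b]))
E
```

```text
(no output)
```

View pics/crop0.png

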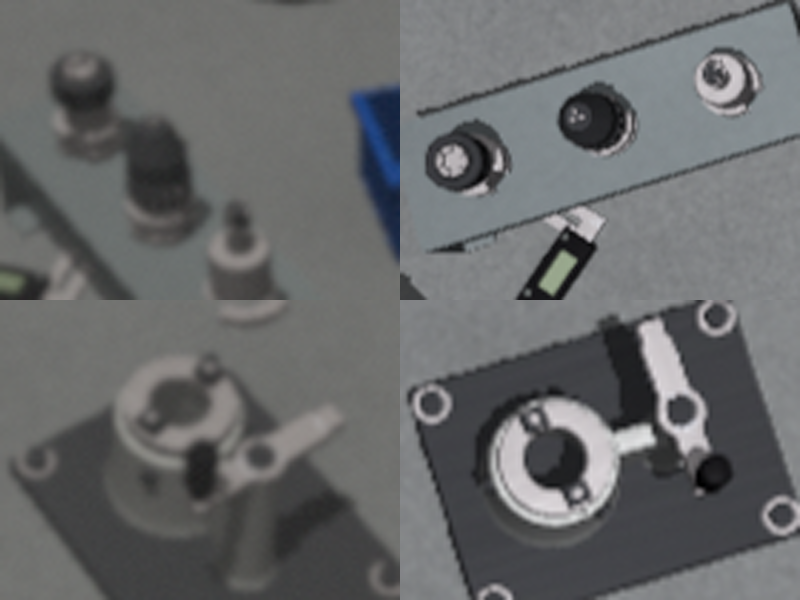

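```bash
python3 - <<'E'
from h import *
pts=dict(nuttop=((240.5,113),(118.6,256)),ring=((330,250.5),(338.2,210)),dogA=((337,242.5),(334.2,199.3)),dogB=((322.5,254.5),(344.2,218)),pivot=((350.5,264.2),(370,197.5)),knobtop=((335,263.7-2),(378.2,213.2)))
X={}
for k,(s,t) in pts.items():
    x=tri(s,t);X[k]=x;print(k,x.round(4),"err",(proj("side",x)[0]-s).round(1),(proj("top",x)[0]-t).round(1))
# chuck/ring refined: bright ring mask top
d=X["pivot"]-X["ring"];print("dist",np.hypot(*d[:2]),"fix -y dir",np.degrees(np.arctan2(d[1],d[0])))
e=X["dogA"]-X["dogB"];print("dog dir",np.degrees(np.arctan2(e[1],e[0])),np.hypot(*e[:2]))
for k,z in(("nuttop",.147),("ring",.09),("dogA",.098),("dogB",.098),("pivot",.12),("knobtop",.155)):
    print(k,"top@z",onz("top",pts[k][1],z).round(4),"side@z",onz("side",pts[k][0],z).round(4))
# base-plate holes in top view (z=.014)
h=[(307.5,196.5-1),(379,174.5),(395.5,224.5),(323,244.5)]
H=np.array([onz("top",p,.016) for p in h]);print(H.round(4));
for i in range(4):
    v=H[(i+1)%4]-H[i];print(np.hypot(*v[:2]).round(4),np.degrees(np.arctan2(v[1],v[0])).round(1))
t=cv2.imread("pics/top0.png");cv2.imwrite("pics/c1.png",np.hstack([cv2.resize(t[240:275,100:140],(400,350),interpolation=cv2.INTER_CUBIC),cv2.resize(cv2.imread("pics/side0.png")[100:140,220:260],(350,350),interpolation=cv2.INTER_CUBIC)]))
E
```

```text
nuttop [0.4694 0.3138 0.1461] err [-0.7  0.1] [ 0.  -0.6]
ring [ 0.5644 -0.1458  0.0908] err [-1.1  0.2] [ 0.1 -0.8]
dogA [ 0.5853 -0.1369  0.1012] err [-0.2  0. ] [ 0.  -0.2]
dogB [ 0.5441 -0.1577  0.1003] err [-0.5  0.1] [ 0.  -0.3]
pivot [ 0.585  -0.2133  0.1227] err [-1.   0.2] [ 0.1 -0.7]
knobtop [ 0.5448 -0.2245  0.1644] err [-1.1  0.2] [ 0.1 -0.7]
dist 0.07056177408537595 fix -y dir -72.9954558817377
dog dir 26.835170188272066 0.04614203794388427
nuttop top@z [0.4681 0.3135 0.147 ] side@z [0.4711 0.3126 0.147 ]
ring top@z [ 0.5628 -0.1455  0.09  ] side@z [ 0.5671 -0.1454  0.09  ]
dogA top@z [ 0.5855 -0.137   0.098 ] side@z [ 0.5868 -0.1347  0.098 ]
dogB top@z [ 0.5437 -0.1578  0.098 ] side@z [ 0.5458 -0.1562  0.098 ]
pivot top@z [ 0.5841 -0.2133  0.12  ] side@z [ 0.588  -0.2117  0.12  ]
knobtop top@z [ 0.5446 -0.2254  0.155 ] side@z [ 0.5495 -0.2187  0.155 ]
[[ 0.6098 -0.0781  0.016 ]
 [ 0.6564 -0.2478  0.016 ]
 [ 0.5368 -0.2823  0.016 ]
 [ 0.4937 -0.1117  0.016 ]]
0.176 -74.6
0.1245 -163.9
0.176 104.2
0.1209 16.1
```

View pics/c1.png

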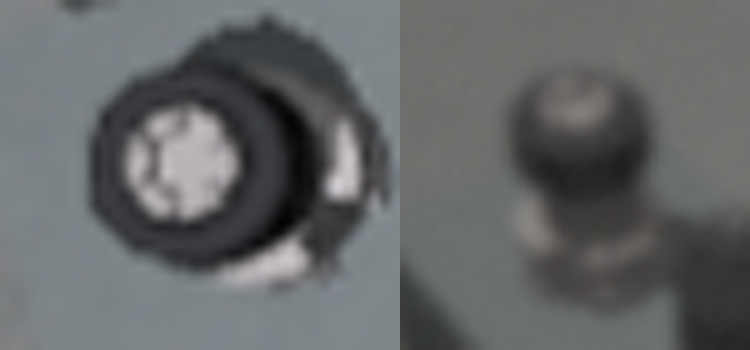

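```bash
cat >> h.py <<'E'
def to(target,yaw=None):
    o=env.get_obs();p=np.array(o["ee_pos"]);R=cv2.Rodrigues(np.zeros(3))[0]
    from scipy.spatial.transform import Rotation as S
    R=S.from_euler("xyz",o["ee_rot"],degrees=True).as_matrix()
    s=R.T@(np.array(target)-p);a=None if yaw is None else (o["ee_rot"][2]-yaw+180)%360-180
    print("shift",s.round(4),"turn",a,"at",p.round(4),"yaw",round(o["ee_rot"][2],2));return s,a
E
python3 - <<'E'
from h import *
c=np.array([.4695,.3135])
for uv in((132,263.5),(131.5,263.0),(132.5,264.5)):
  for z in(.105,.095):
    q=onz("top",uv,z)[:2]-c;print(np.hypot(*q).round(4),np.degrees(np.arctan2(q[1],q[0])).round(1))
# hypothesis check: project flange edge slots
to([.4695,.3135,.25],123.7)
to([.4695,.3135,.116],123.7)
E
```

```text
0.0204 -137.7
0.0179 -144.4
0.0189 -137.9
0.0163 -145.2
0.0228 -139.4
0.0203 -145.4
shift [-0.3156 -0.2069 -0.0273] turn 34.02052507467744 at [0.2559 0.6247 0.2227] yaw 157.72
shift [-0.3156 -0.2069  0.1067] turn 34.02052507467744 at [0.2559 0.6247 0.2227] yaw 157.72
```

Call:
{"method": "move_arm", "body": {"motion": [[-1, [-0.02, -0.013, -0.02], 3], [-1, [-0.06, -0.04, -0.03], 8], [-1, [-0.11, -0.072, -0.03], 14], [-1, [-0.16, -0.105, -0.03], 20], [-1, [-0.21, -0.138, -0.03], 26], [-1, [-0.26, -0.17, -0.03], 30], [-1, [-0.3, -0.197, -0.03], 34], [-1, [-0.3156, -0.2069, -0.02], 34], [-1, [-0.3156, -0.2069, 0.02], 34], [-1, [-0.3156, -0.2069, 0.065], 34], [-1, [-0.3156, -0.2069, 0.1], 34], [-1, [-0.3156, -0.2069, 0.1067], 34], [-1, [-0.3156, -0.2069, 0.1067], 34]], "newtons": 30}}

```text
time: 2.33
ee_pos: [0.4704, 0.3132, 0.1173]
ee_rot: [179.9, -0.0, 123.6]
contact_force: [0.6, -0.0, 0.6]
width: 0.0885
finger_force: 0.0
```

Call:
{"method": "move_arm", "body": {"motion": [[0, [0, 0, 0.001], 0], [0.3, [0, 0, 0.001], 0], [1, [0, 0, 0.001], 0], [1, [0, 0, 0.001], 0], [1, [0, 0, 0.001], 0], [1, [0, 0, 0.001], 0]], "newtons": 30}}

```text
time: 3.08
ee_pos: [0.4705, 0.3143, 0.1154]
ee_rot: [179.9, -0.0, 123.7]
contact_force: [2.3, 0.8, 0.7]
width: 0.0417
finger_force: 30.0
```

Call:
{"method": "move_arm", "body": {"motion": [[1, [0, 0, -0.01], 0], [1, [0, 0, -0.03], 0], [1, [0, 0, -0.07], 0], [1, [0, 0, -0.12], 0], [1, [0, 0, -0.16], 0], [1, [0, 0, -0.17], 0], [1, [0, 0, -0.17], 0]]}}

```text
time: 3.95
ee_pos: [0.4687, 0.313, 0.2839]
ee_rot: [-179.9, 0.0, 123.7]
contact_force: [0.1, -0.5, -6.2]
width: 0.0416
finger_force: 30.0
```

```bash
python3 - <<'E'
from h import *
print(env.get_obs()["width"],env.get_obs()["contact_force"])
to([.565,-.146,.286],110.7)
o=env.get_obs();p=np.array(o["ee_pos"]);q=p-[0,0,.045]
a=save("side","s1");b=save("top","t1");u=proj("side",q)[0];v=proj("top",q)[0];print(u,v)
f=lambda im,c,r:cv2.resize(im[max(0,int(c[1])-r):int(c[1])+r,max(0,int(c[0])-r):int(c[0])+r],(400,400),interpolation=cv2.INTER_CUBIC)
cv2.imwrite("pics/c2.png",np.hstack([f(a,u,40),f(b,v,40)])[:,:,::-1])
E
```

```text
0.04161218892550097 [ 0.14250846 -0.52435339 -6.19339914]
shift [-0.4352 -0.1748 -0.0017] turn 13.028479524184547 at [0.4687 0.313  0.2839] yaw 123.73
[235.36240517  82.48910246] [101.55156114 252.55445388]
```

View pics/c2.png

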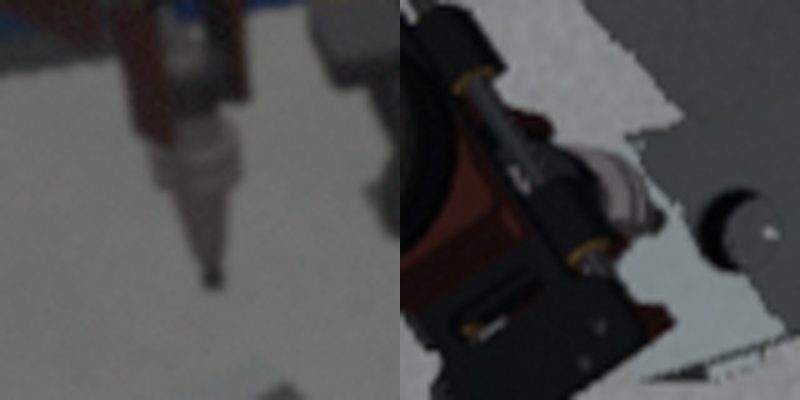

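Call:
{"method": "move_arm", "body": {"motion": [[1, [-0.015, -0.006, 0], 0], [1, [-0.05, -0.02, 0], 1], [1, [-0.1, -0.04, 0], 3], [1, [-0.15, -0.06, 0], 5], [1, [-0.2, -0.08, 0], 7], [1, [-0.25, -0.1, 0], 9], [1, [-0.3, -0.12, 0], 11], [1, [-0.35, -0.14, 0], 13], [1, [-0.395, -0.158, 0], 13], [1, [-0.425, -0.17, 0], 13], [1, [-0.435, -0.175, 0.01], 13], [1, [-0.435, -0.175, 0.04], 13], [1, [-0.435, -0.175, 0.065], 13], [1, [-0.435, -0.175, 0.07], 13], [1, [-0.435, -0.175, 0.07], 13]]}}

```text
time: 5.92
ee_pos: [0.5652, -0.1451, 0.2148]
ee_rot: [-180.0, -0.0, 110.8]
contact_force: [0.9, 0.9, -5.2]
width: 0.0413
finger_force: 30.0
```

```bash
python3 - <<'E'
from h import *
to([.565,-.146,.195],110.7)
o=env.get_obs();p=np.array(o["ee_pos"])
a=save("side","s2");b=save("top","t2")
for n in("side","top"):
    for z in(-.031-.066,-.031): print(n,z,proj(n,p+[0,0,z])[0].round(1))
    print("bore",proj(n,[.565,-.146,.09])[0].round(1))
f=lambda im,x,y,w,h:cv2.resize(im[y:y+h,x:x+w],(400,500),interpolation=cv2.INTER_CUBIC)
cv2.imwrite("pics/c3.png",np.hstack([f(a,294,190,72,90),f(b,300,160,72,90)])[:,:,::-1])
E
```

```text
shift [-0.0008 -0.0005  0.0198] turn 0.05193566672039651 at [ 0.5652 -0.1451  0.2148] yaw 110.75
side -0.097 [329.7 243. ]
side -0.031 [331.  223.5]
bore [329.2 250.9]
top -0.097 [338.6 207. ]
top -0.031 [340.1 202. ]
bore [338.4 209. ]
```

View pics/c3.png

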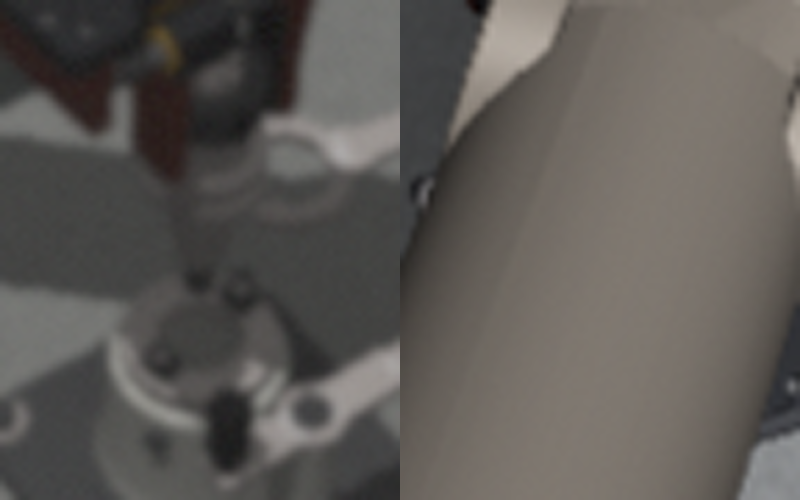

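Call:
{"method": "move_arm", "body": {"motion": [[1, [-0.001, 0, 0.015], 0], [1, [-0.001, 0, 0.03], 0], [1, [-0.001, 0, 0.045], 0], [1, [-0.001, 0, 0.06], 0], [1, [-0.001, 0, 0.07], 0], [1, [-0.001, 0, 0.075], 0], [1, [-0.001, 0, 0.075], 0]]}}

```text
time: 6.9
ee_pos: [0.5658, -0.1464, 0.1398]
ee_rot: [-180.0, -0.0, 110.7]
contact_force: [-0.3, -0.7, -6.4]
width: 0.0413
finger_force: 30.0
```

Call:
{"method": "move_arm", "body": {"motion": [[1, [0, 0, 0.003], 0], [1, [0, 0, 0.006], 0], [1, [0, 0, 0.009], 0], [1, [0, 0, 0.01], 0], [1, [0, 0, 0.01], 0]]}}

```text
time: 7.52
ee_pos: [0.5658, -0.1463, 0.1299]
ee_rot: [-180.0, -0.0, 110.7]
contact_force: [-0.1, -0.2, -5.7]
width: 0.0415
finger_force: 30.0
```

Call:
{"method": "move_arm", "body": {"motion": [[1, [0, 0, 0.001], 0], [1, [0, 0, 0.002], 0], [1, [0, 0, 0.0025], 0], [1, [0, 0, 0.0025], 0]]}}

```text
time: 8.02
ee_pos: [0.566, -0.1465, 0.1279]
ee_rot: [180.0, 0.0, 110.7]
contact_force: [-1.6, 0.2, 0.2]
width: 0.0416
finger_force: 30.0
```

Call:
{"method": "move_arm", "body": {"motion": [[1, [0, 0, 0.0005], 0], [1, [0, 0, 0.0006], 1], [1, [0, 0, 0.0006], 2], [1, [0, 0, 0.0006], 3], [1, [0, 0, 0.0006], 4], [1, [0, 0, 0.0006], 4]]}}

```text
time: 8.78
ee_pos: [0.5659, -0.1459, 0.1274]
ee_rot: [180.0, -0.0, 106.7]
contact_force: [-3.9, 1.6, 6.4]
width: 0.0413
finger_force: 30.0
```

Call:
{"method": "move_arm", "body": {"motion": [[1, [0, 0, 0], 1], [1, [0, 0, 0], 2], [1, [0, 0, 0], 3], [1, [0, 0, 0], 4], [1, [0, 0, 0], 5], [1, [0, 0, 0], 5]]}}

```text
time: 9.52
ee_pos: [0.5659, -0.1457, 0.1273]
ee_rot: [180.0, -0.1, 101.7]
contact_force: [-2.9, 2.4, 5.6]
width: 0.0416
finger_force: 30.0
```

Not there at −9°, so I turn back and search the other way.

Call:
{"method": "move_arm", "body": {"motion": [[1, [0, 0, -0.001], -5], [1, [0, 0, -0.001], -9], [1, [0, 0, 0], -9], [1, [0, 0, 0], -10], [1, [0, 0, 0], -11], [1, [0, 0, 0], -12], [1, [0, 0, 0], -13], [1, [0, 0, 0], -14], [1, [0, 0, 0], -14]]}}

```text
time: 10.65
ee_pos: [0.567, -0.1469, 0.1279]
ee_rot: [179.9, 0.1, 115.6]
contact_force: [-0.7, -1.0, 6.7]
width: 0.0417
finger_force: 30.0
```

Call:
{"method": "move_arm", "body": {"motion": [[1, [0, 0, 0], -1], [1, [0, 0, 0], -2], [1, [0, 0, 0], -3], [1, [0, 0, 0], -4], [1, [0, 0, 0], -5], [1, [0, 0, 0], -6], [1, [0, 0, 0], -6]]}}

```text
time: 11.52
ee_pos: [0.5673, -0.1467, 0.128]
ee_rot: [179.9, 0.1, 121.6]
contact_force: [-0.4, 0.1, 7.3]
width: 0.0413
finger_force: 30.0
```

```bash
python3 - <<'E'
from h import *
print(env.get_obs()["ft_torque"])
a=save("side","s3");b=save("top","t3")
f=lambda im,x,y,w,h:cv2.resize(im[y:y+h,x:x+w],(400,500),interpolation=cv2.INTER_CUBIC)
cv2.imwrite("pics/c4.png",np.hstack([cv2.convertScaleAbs(f(a,302,205,56,70),alpha=1.5),f(b,300,160,72,90)])[:,:,::-1])
E
```

```text
[-0.05665735  0.34225023  0.02791225]
```

View pics/c4.png

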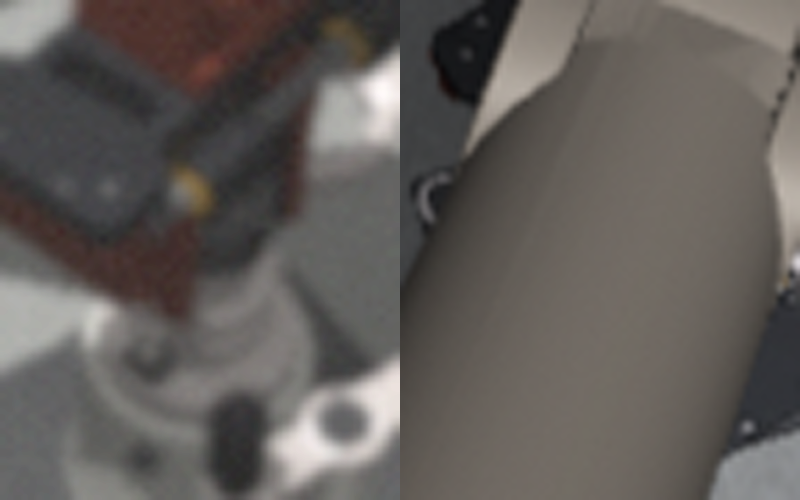

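```bash
python3 - <<'E'
from h import *
g=cv2.cvtColor(cv2.imread("pics/top0.png"),cv2.COLOR_BGR2GRAY).astype(np.float32)
c=np.array([.4695,.3138]);A=np.arange(-180,-40,6)
print("ang ",*A)
for r,z in((.019,.105),(.021,.105),(.0225,.105),(.023,.1),(.023,.095)):
    P=[[c[0]+r*np.cos(np.radians(a)),c[1]+r*np.sin(np.radians(a)),z] for a in A]
    uv=proj("top",P).astype(np.float32);v=cv2.remap(g,uv[:,0].reshape(1,-1),uv[:,1].reshape(1,-1),cv2.INTER_LINEAR).ravel()
    print(r,z,*v.astype(int))
E
```

```text
ang  -180 -174 -168 -162 -156 -150 -144 -138 -132 -126 -120 -114 -108 -102 -96 -90 -84 -78 -72 -66 -60 -54 -48 -42
0.019 0.105 137 164 174 188 170 96 59 54 58 59 58 67 141 178 184 182 182 178 176 151 117 94 88 89
0.021 0.105 173 182 185 186 165 115 58 58 56 59 54 63 108 144 145 135 135 135 124 120 113 85 77 77
0.0225 0.105 171 166 164 166 153 99 66 64 66 65 64 62 89 88 78 75 61 73 83 84 81 75 68 66
0.023 0.1 155 143 144 134 110 86 79 92 101 101 97 95 113 100 78 77 77 74 70 66 72 78 71 65
0.023 0.095 137 132 133 112 97 92 98 121 124 123 123 127 132 96 84 83 78 81 85 75 82 90 85 72
```

Call:
{"method": "move_arm", "body": {"motion": [[1, [0.001, -0.001, -0.002], 5], [1, [0.001, -0.001, -0.002], 14], [1, [0.001, -0.001, -0.001], 18], [1, [0.001, -0.001, 0], 18], [1, [0.001, -0.001, 0], 19], [1, [0.001, -0.001, 0], 20], [1, [0.001, -0.001, 0], 21], [1, [0.001, -0.001, 0], 22], [1, [0.001, -0.001, 0], 23], [1, [0.001, -0.001, 0], 24], [1, [0.001, -0.001, 0], 24]]}}

```text
time: 13.0
ee_pos: [0.5647, -0.1463, 0.1263]
ee_rot: [180.0, 0.1, 97.7]
contact_force: [1.4, -0.5, -4.7]
width: 0.0412
finger_force: 30.0
```

Call:
{"method": "move_arm", "body": {"motion": [[1, [0, 0, 0.001], 0], [1, [0, 0, 0.002], 0], [1, [0, 0, 0.002], 0]]}}

```text
time: 13.38
ee_pos: [0.5643, -0.1467, 0.1245]
ee_rot: [-180.0, 0.0, 97.7]
contact_force: [2.5, -2.8, -5.3]
width: 0.0413
finger_force: 30.0
```

Call:
{"method": "move_arm", "body": {"motion": [[1, [0, 0, 0.001], 0], [1, [0, 0, 0.002], 0], [1, [0, 0, 0.003], 0], [1, [0, 0, 0.0035], 0], [1, [0, 0, 0.0035], 0]]}}

```text
time: 14.0
ee_pos: [0.5647, -0.1463, 0.1215]
ee_rot: [180.0, 0.0, 97.7]
contact_force: [2.9, -3.9, -3.8]
width: 0.0416
finger_force: 30.0
```

Call:
{"method": "move_arm", "body": {"motion": [[1, [0, 0, 0.0007], 0], [1, [0, 0, 0.0014], 0], [1, [0, 0, 0.0017], 0], [1, [0, 0, 0.0017], 0]]}}

```text
time: 14.5
ee_pos: [0.5649, -0.1467, 0.1205]
ee_rot: [179.9, 0.0, 97.7]
contact_force: [0.9, -5.1, 5.3]
width: 0.0416
finger_force: 30.0
```

Call:
{"method": "move_arm", "body": {"motion": [[0.5, [0, 0, -0.0005], 0], [0, [0, 0, -0.0005], 0], [-0.4, [0, 0, -0.0005], 0], [-0.4, [0, 0, -0.0005], 0], [-0.4, [0, 0, -0.0005], 0], [-0.4, [0, 0, -0.02], 0], [-0.4, [0, 0, -0.05], 0], [-0.4, [0, 0, -0.1], 0], [-0.4, [0, 0, -0.13], 0], [-0.4, [0, 0, -0.13], 0]]}}

```text
time: 15.75
ee_pos: [0.566, -0.1468, 0.2534]
ee_rot: [179.7, 0.1, 97.7]
contact_force: [-0.1, 0.6, -0.5]
width: 0.0614
finger_force: 0.0
```

```bash
python3 - <<'E'
from h import *
a=save("side","s4")
P={"nutctr_home":[.565,-.1465,.14],"nut_top":[.565,-.1465,.15],"knobtop":[.5455,-.2235,.155],"knobbot":[.5455,-.2235,.12],"pivot":[.585,-.2133,.12]}
for k,v in P.items(): print(k,proj("side",v)[0].round(1))
for t in("chuck_nut","keeper_knob"):
    for d in env.silhouettes("side",t):
        ys,xs=np.nonzero(d["mask"]);print(t,round(d["confidence"],2),np.round(d["extent"],1),xs.mean().round(1),ys.mean().round(1))
cv2.imwrite("pics/c5.png",cv2.convertScaleAbs(cv2.resize(a[200:290,290:390],(800,600+120)[:2] if 0 else (660,594),interpolation=cv2.INTER_CUBIC),alpha=1.3)[:,:,::-1])
E
```

```text
nutctr_home [330.2 237.2]
nut_top [330.4 234.2]
knobtop [333.9 264.1]
knobbot [333.1 273.8]
pivot [349.4 265.2]
chuck_nut 0.56 [319.1 226.4  22.2  33.9] 329.7 240.9
keeper_knob 0.58 [330.2 250.7  40.9  24.4] 347.6 264.4
keeper_knob 0.55 [202.1 306.6  53.1  38.3] 225.2 326.8
```

View pics/c5.png

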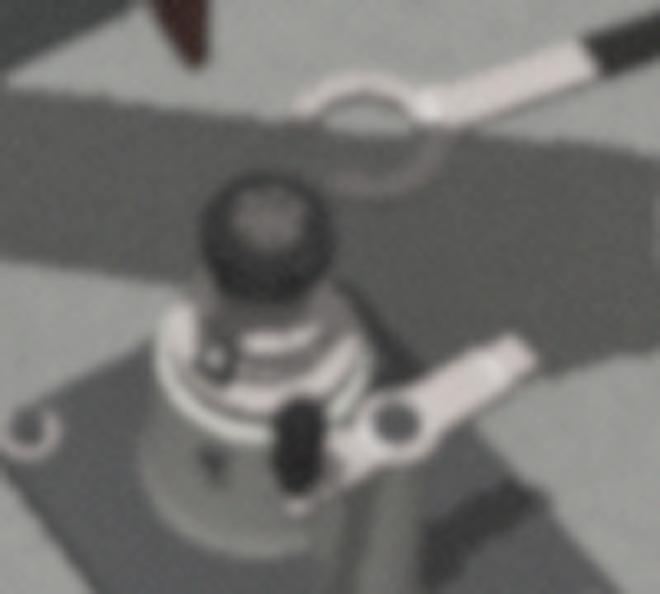

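The chuck is seated: the dog shows inside a flange slot at crop (215,360), and the nut top is at pixel (330.6,232.6), about where home predicts. The keeper is still open, with its knob at (335,268). The knob comes next.

```bash
python3 - <<'E'
from h import *
to([.5453,-.2246,.2],15.5)
E
```

```text
shift [-0.0756 -0.029   0.0492] turn 82.22460421827867 at [ 0.5639 -0.1458  0.2493] yaw 97.72
```

Call:
{"method": "move_arm", "body": {"motion": [[-0.4, [-0.01, -0.003, 0], 10], [-0.4, [-0.025, -0.009, 0], 20], [-0.4, [-0.045, -0.017, 0], 30], [-0.4, [-0.065, -0.025, 0], 40], [-0.4, [-0.0756, -0.029, 0], 50], [-0.4, [-0.0756, -0.029, 0.01], 60], [-0.4, [-0.0756, -0.029, 0.025], 70], [-0.4, [-0.0756, -0.029, 0.04], 80], [-0.4, [-0.0756, -0.029, 0.049], 82.2], [-0.4, [-0.0756, -0.029, 0.049], 82.2]]}}

```text
time: 17.15
ee_pos: [0.5451, -0.2245, 0.1996]
ee_rot: [-180.0, 0.1, 15.7]
contact_force: [-0.1, -0.8, -0.1]
width: 0.0618
finger_force: 0.0
```

```bash
python3 - <<'E'
from h import *
to([.5453,-.2246,.128],15.5)
E
```

```text
shift [0.0003 0.0002 0.0716] turn 0.15597470716485873 at [ 0.5451 -0.2245  0.1996] yaw 15.66
```

Call:
{"method": "move_arm", "body": {"motion": [[-0.4, [0, 0, 0.02], 0], [-0.4, [0, 0, 0.045], 0], [-0.4, [0, 0, 0.062], 0], [-0.4, [0, 0, 0.0715], 0], [0, [0, 0, 0.0715], 0], [0.5, [0, 0, 0.0715], 0], [1, [0, 0, 0.0715], 0], [1, [0, 0, 0.0715], 0], [1, [0, 0, 0.0715], 0]], "newtons": 8}}

```text
time: 18.27
ee_pos: [0.5459, -0.2248, 0.1294]
ee_rot: [180.0, -0.0, 15.5]
contact_force: [0.0, 0.3, 1.1]
width: 0.0176
finger_force: 8.0
```

Width 18 mm, so the knob is held. Now the arc.

Call:
{"method": "move_arm", "body": {"motion": [[1, [0.0003, 0.0052, 0], -7.5], [1, [0.0014, 0.0104, 0], -15], [1, [0.003, 0.0153, 0], -22.5], [1, [0.0054, 0.02, 0], -30], [1, [0.0083, 0.0244, 0], -37.5], [1, [0.0117, 0.0283, 0], -45], [1, [0.0156, 0.0317, 0], -52.5], [1, [0.02, 0.0346, 0], -60], [1, [0.0247, 0.037, 0], -67.5], [1, [0.0296, 0.0386, 0], -75], [1, [0.0348, 0.0397, 0], -82.5], [1, [0.04, 0.04, 0], -90], [1, [0.04, 0.04, 0], -90]]}}

```text
time: 19.9
ee_pos: [0.5956, -0.2528, 0.1293]
ee_rot: [179.9, 0.0, 105.5]
contact_force: [1.7, 0.2, 0.4]
width: 0.0176
finger_force: 8.0
```

Call:
{"method": "move_arm", "body": {"motion": [[1, [0, 0.001, 0], 0], [1, [0, 0.002, 0], 0], [1, [0, 0.002, 0], 0]]}}

```text
time: 20.27
ee_pos: [0.5962, -0.2527, 0.1292]
ee_rot: [-179.9, 0.0, 105.5]
contact_force: [-2.7, -1.1, 4.3]
width: 0.0179
finger_force: 8.0
```

Call:
{"method": "move_arm", "body": {"motion": [[1, [0, 0.001, 0], 0], [0.4, [0, 0.001, 0], 0], [0, [0, 0.001, 0], 0], [0, [0, 0.001, 0], 0], [0, [0, 0.001, -0.01], 0], [0, [0, 0.001, -0.04], 0], [0, [0, -0.03, -0.09], 0], [0, [-0.05, -0.08, -0.13], 0], [0, [-0.1, -0.12, -0.15], 0], [0, [-0.14, -0.16, -0.15], 0], [0, [-0.14, -0.16, -0.15], 0]]}}

```text
time: 21.65
ee_pos: [0.4767, -0.4348, 0.2811]
ee_rot: [-180.0, 0.2, 105.1]
contact_force: [-0.2, -0.4, -0.3]
width: 0.0438
finger_force: 0.0
```

```bash
python3 - <<'E'
from h import *
print(env.get_obs()["ee_pos"])
a=save("side","s5");b=save("top","t5")
b4=np.array([.5839,-.2140,.155]);d=lambda az:b4+.04*np.array([np.cos(np.radians(az)),np.sin(np.radians(az)),0])
print("knob top expected at stop", proj("side",d(-74.5)),proj("top",d(-74.5)),"10deg short",proj("side",d(-84.5)),proj("top",d(-84.5)))
f=lambda im,x,y,w,h:cv2.resize(im[y:y+h,x:x+w],(400,400),interpolation=cv2.INTER_CUBIC)
cv2.imwrite("pics/c6.png",np.hstack([f(a,295,210,80,80),f(b,315,165,80,80)])[:,:,::-1])
E
```

```text
[ 0.47667916 -0.43479407  0.28112042]
knob top expected at stop [[362.30684673 269.67078054]] [[390.30925647 189.26865726]] 10deg short [[359.29214451 271.04539135]] [[391.0362591  192.48740859]]
```

View pics/c6.png

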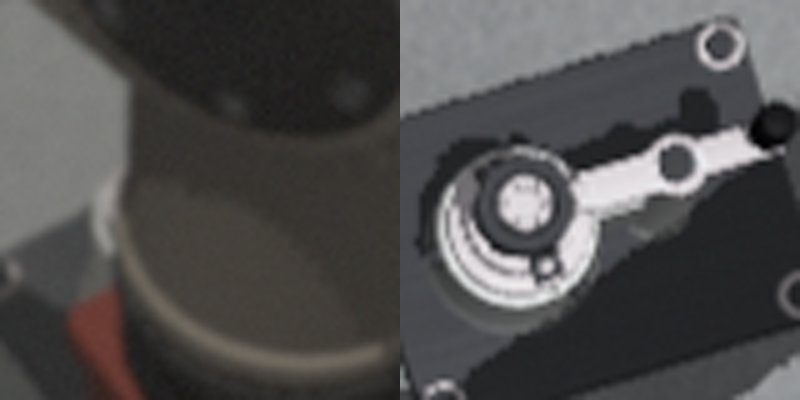

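The top view shows the chuck in the ring with its slot over the dog at crop (545,265) and the keeper's nose lying over the flange. The knob is at pixel (389.6,190), where (390.3,189.3) is expected at the stop. The arm is clear.

```bash
python3 -c "
from workcell import env
print(env.sign_off())"
```

```text
the job is handed in; nothing more can be done
None
```

The collet chuck is seated in the dark fixture with its slots over the dogs, the keeper is swung to its stop over the flange, and the job was handed in at about 22 s; no verdict came back.

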